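# Clear the art table: pots to the crate, stamps to the tray, marker to the jar

### The job

Clear up the art table: stand both paint pots upright on the floor of the wooden crate, lay both printing stamps flat, knob up, in the shallow steel tray, and pull the marker straight up out of its light wooden stand and put it, cap up, into the white jar. Set everything down gently instead of dropping it, do not tip, drag or carry off the marker stand, and leave the blue mug where it is.

Things in the scene. Friction and masses are not known exactly. Their poses are not given: they have to be found in the camera images.
- pot_tall: Tall paint pot: plain upright cylinder 44 mm in diameter, 75 mm high, white plastic with a grey screw lid (top 16 mm, same width), about 120 g. Origin: centre of its underside; z up when upright. 
- pot_squat: Squat paint pot: plain upright cylinder 56 mm in diameter, 50 mm high, white plastic with a grey screw lid (top 16 mm, same width), about 140 g. Origin: centre of its underside; z up when upright. 
- stamp_round: Round printing stamp: wooden disc 62 mm in diameter, 18 mm thick (its lowest 4 mm black rubber), with an upright round knob 24 mm in diameter in its middle reaching from 18 to 50 mm above the underside; about 90 g. Origin: centre of its underside; z up when upright. 
- stamp_rect: Rectangular printing stamp: wooden block 72 (x) by 46 (y) mm, 18 mm thick (its lowest 4 mm black rubber), with an upright round knob 24 mm in diameter in its middle reaching from 18 to 50 mm above the underside; about 100 g. Origin: centre of its underside; z up when upright. 
- marker: Thick paint marker: straight cylinder 18 mm in diameter, 130 mm long, white barrel, black cap (uppermost 45 mm, same width, with a small clip), 30 g. It starts upright in the stand, its underside 8 mm above the table, so its top is at 138 mm. Origin: centre of its lower (barrel) end; z runs along it to the cap.
- stand: Light (80 g) free-standing wooden marker stand: foot disc 68 mm in diameter, 6 mm thick, with an upright tube 29 mm in outer and 22 mm in inner diameter, whose rim is 62 mm and inner floor 8 mm above the underside (marker sits 54 mm deep with 2 mm play all round). Not fastened, tips easily. Origin: centre of its underside; z up when upright. 
- crate: Open wooden crate for the pots: 116 (x) by 206 (y) mm outside, 30 mm high, walls 8 mm, floor 8 mm thick, so 100 by 190 mm inside and 22 mm deep. Fastened to the table. Origin: centre of its underside; z up when upright. Long side along its y.
- tray: Shallow plain steel tray for the stamps: 124 (x) by 206 (y) mm outside, 14 mm high, walls 4 mm, floor 4 mm thick, so 116 by 198 mm inside and 10 mm deep. Fastened to the table. Origin: centre of its underside; z up when upright. Long side along its y.
- jar: Open round white ceramic jar for the marker, with specks of dried paint: 59 mm outside and 51 mm inside diameter, rim at 72 mm, inner floor at 6 mm above the underside. Fastened to the table; the marker may lean on its rim. Origin: centre of its underside; z up when upright. 
- mug: Blue ceramic mug with a handle, 74 mm in diameter, 85 mm high, standing loose beyond the work. Not to be moved. Origin: centre of its underside; z up when upright. 
Things that resemble listed ones, but are neither listed nor needed, are in the scene too. What is shaped like the pot_squat but pink or red is not meant. There is more than one size of the crate; the job needs the larger.

How it is judged:
By the outcome, as a careful person would: the job done as asked, in the order asked, and still so for the second after the job is handed in, with the robot touching nothing.
It also fails if it takes over 144 s, if anything falls off the work surface, if the arm or the gripper's body presses on something with over 40 N, if the wrist force passes 120 N, or if a joint passes its speed limit or range.

### The arm

A 6-joint arm with a two-finger parallel gripper is mounted at the origin on the work surface. World frame = base frame: x ahead of the robot, y to its left, z up, the work surface at z = 0. Lengths are in m, angles in rad, forces in N, time in s.
With the tool pointing down it reaches from about 0.275 to 1 m from the base axis. Payload 8.4 kg.
Tool frame: the origin (TCP) lies between the finger pads; the fingertips stand 19 mm ahead of it and the grasp point (between the pads) is the TCP; z points along the fingers, y is the line along which they close (so a half turn about z gives the same grasp; the last joint's range is limited). The gripper opens to 85 mm and grips with 20 to 120 N. Pads are 22 mm wide; open, the fingers measure 114 mm over their backs; the gripper's body (76 mm by 85 mm) begins 54 mm behind the grasp point. The pads swing forward as they close: fully open they stand 13 mm farther back than shut.
Start: joints at [1.297, 0.353, 1.633, -0, 1.155, -0.002], TCP at [0.168, 0.602, 0.25] pointing down, gripper open.
Joint ranges: [-2.63, 2.63], [-0.92, 2.1], [0.06, 2.66], [-1.3, 4.44], [0, 2.69], [-3.02, 3.02]. Speed limits (rad/s): [2.22, 2.22, 2.79, 3.14, 3.14, 3.14].

### API

Orientations are given as a 3x3 rotation matrix whose columns are the frame's x, y, z axes.
In Python, from rig import ctrl gives the robot as it stands.
- The arm moves only by the shell command python3 -m handwheel 'ROWS' [FORCE]. ROWS is a JSON object of lists of equal length, an entry for each row: "twist": the turn, a rotation vector about the tool's x, y, z in units of 6 degrees (1.0 is 6 degrees), a list of three; "slide": the shift along the tool's x, y, z in units of 40 mm (1.0 is 40 mm), a list of three; "jaw": the opening, from -1 (shut) to 1 (fully open). A call has exactly 5 rows; each row shifts and turns the commanded pose from where the row before left it, along the tool's axes as they then stand; what a row does not reach is not made up. A row lasts 1/10 s, in which the tool goes at most 50 mm and 8.59 degrees, less where a joint would pass 70% of its speed; a pose out of reach is approached as far as the arm can. A call is refused whole if a number of a shift passes 1 or a number of a turn 1, either way. A call with a gripper value outside its range is refused whole. The fingers move at their own pace and stop on an object; FORCE is the grip in N (left out, the last holds). Time passes only in rows, so rows that do not move let the fingers close, or fill a call up. It gives the time, the measured TCP pose, the force, the opening and the grip force at its end, in the units of the state.
- ctrl.read_state(): the state, without advancing time (a new reading comes with each control period).
- ctrl.get_image(name): name is "scene" or "top" or "wrist"; returns a dict with "img" (480x640x3 uint8, red, green, blue), "camera_matrix" (3x3 intrinsics, pixels), "extrinsics" (4x4, takes a point from world to camera coordinates). Camera axes: x right, y up, looking along -z (the intrinsics and any distortion apply to the point x, -y, -z); pixel columns grow to the right and rows downward; lengths in m; the calibration is good to about 2 mm. The wrist camera is an equidistant fisheye: a pixel r from the principal point sees the ray r / f radians off the axis. A picture is of the moment at which its call begins. There is no depth.
- ctrl.hand_in(): hands the job in; it is judged then, once.
The state is a dict: "time_s": time; "joint_pos": joint angles; "qvel": joint speeds; "joint_efforts": joint torques, N m; "tool_pos": TCP position; "orientation": TCP orientation; "force": force on the tool from outside, world axes, zero at the start; "moment": the same for the moment, N m; "finger_gap": finger opening in m; "grasp_force": force on a finger pad.
Only numpy, scipy, OpenCV 4.12 (cv2) and the standard library are available. Lean on these libraries where they do the work, as an engineer would, in place of code of your own. Each camera call takes 0.05 s, during which the arm holds its last target. There are 200 camera calls.

## Working session

There is one attempt and no reset: what is moved stays moved. The work goes in short steps, Python scripts to look and compute and a shell command to move; the robot and the scene stay as the last step left them, time stands still between calls to the robot, and variables do not carry over. Pictures are saved under pics/ and viewed, at most 14 in all, crops included, and the job is handed in when it is done.

```bash
ls; mkdir -p pics
python3 - <<'E'
from rig import ctrl
import cv2,numpy as np
np.set_printoptions(precision=4,suppress=True)
for n in ["scene","top","wrist"]:
    d=ctrl.get_image(n); cv2.imwrite(f"pics/{n}0.png",d["img"][:,:,::-1]); print(n,d["camera_matrix"],d["extrinsics"],[k for k in d])
s=ctrl.read_state(); print(s)
E
```

```text
pics
scene [[520.1613   0.     311.7813]
 [  0.     520.1613 237.2662]
 [  0.       0.       1.    ]] [[ 0.5593  0.8289  0.0099 -0.3067]
 [-0.496   0.3251  0.8052  0.2332]
 [ 0.6642 -0.4552  0.5929 -1.4221]
 [ 0.      0.      0.      1.    ]] ['img', 'camera_matrix', 'extrinsics']
top [[495.6123   0.     313.6305]
 [  0.     495.6123 238.7421]
 [  0.       0.       1.    ]] [[ 0.0737 -0.9973  0.0027 -0.0498]
 [ 0.9772  0.0728  0.1997 -0.5541]
 [-0.1993 -0.0121  0.9799 -1.0704]
 [ 0.      0.      0.      1.    ]] ['img', 'camera_matrix', 'extrinsics']
wrist [[371.6483   0.     312.1217]
 [  0.     371.6483 240.5954]
 [  0.       0.       1.    ]] [[ 0.2703  0.9628 -0.0014 -0.6235]
 [-0.9125  0.2557 -0.3194  0.0404]
 [-0.3071  0.0876  0.9476 -0.3807]
 [ 0.      0.      0.      1.    ]] ['img', 'camera_matrix', 'extrinsics']
{'time_s': 0.15, 'joint_pos': array([ 1.2966,  0.3535,  1.6339,  0.    ,  1.1552, -0.0024]), 'qvel': array([ 0.0002, -0.0005, -0.0039, -0.0012, -0.0009, -0.0006]), 'joint_efforts': array([  0.0006, -60.5633, -34.2339,   0.0001,   0.0062,  -0.    ]), 'tool_pos': array([0.1677, 0.6017, 0.2497]), 'orientation': array([[-0.9633,  0.2685, -0.0003],
       [ 0.2685,  0.9633, -0.001 ],
       [ 0.    , -0.001 , -1.    ]]), 'force': array([ 0.4405,  0.3362, -0.6203]), 'moment': array([-0.0338,  0.0025, -0.0082]), 'grasp_force': 0.0, 'finger_gap': 0.0858631442430468}
```

View pics/top0.png

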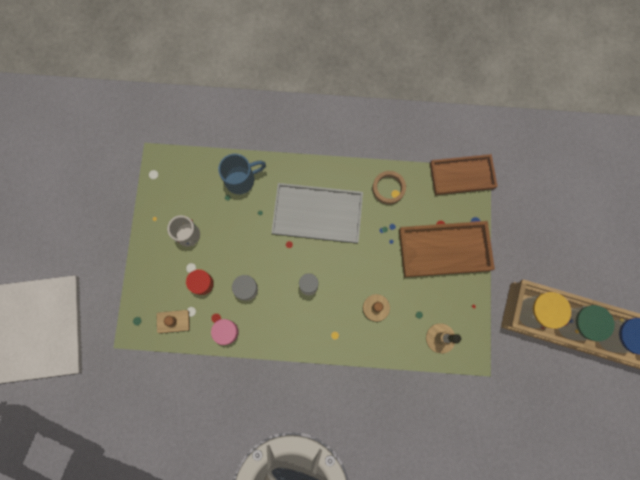

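View pics/scene0.png

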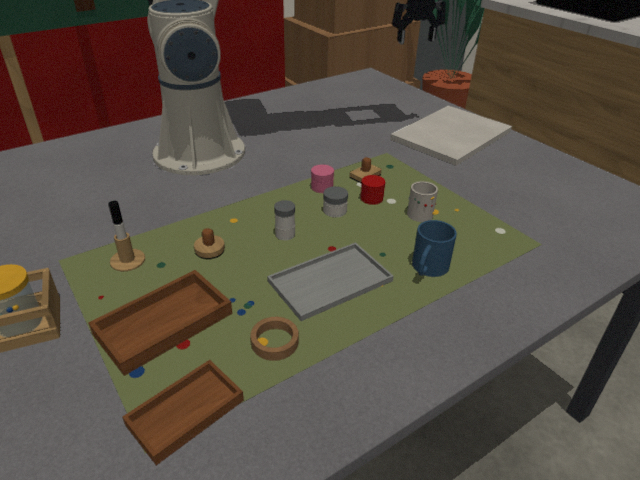

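```bash
cat > h.py <<'E'
import cv2,numpy as np
from rig import ctrl
np.set_printoptions(precision=4,suppress=True)
def ray(d,p,fish=False):
    K,E=d["camera_matrix"],d["extrinsics"]; v=np.array([(p[0]-K[0,2])/K[0,0],(p[1]-K[1,2])/K[1,1]])
    if fish:
        r=np.hypot(*v); c=np.array([*(v/max(r,1e-9)*np.sin(r)),np.cos(r)])
    else: c=np.array([*v,1.])
    R,t=E[:3,:3],E[:3,3]
    return -R.T@t, R.T@np.array([c[0],-c[1],-c[2]])
def cast(d,p,z,fish=False):
    o,v=ray(d,p,fish); return (o+v*(z-o[2])/v[2])
def proj(d,P,fish=False):
    K,E=d["camera_matrix"],d["extrinsics"]; c=E[:3,:3]@np.array(P)+E[:3,3]; x,y,z=c[0],-c[1],-c[2]
    if fish:
        r=np.hypot(x,y); a=np.arctan2(r,z); x,y,z=x/r*a,y/r*a,1
    return np.array([K[0,0]*x/z+K[0,2],K[1,1]*y/z+K[1,2]])
def blob(mask,p,rad):
    m=mask.astype(np.uint8).copy(); w=np.zeros_like(m); cv2.circle(w,(int(p[0]),int(p[1])),rad,1,-1); m&=w
    cs,_=cv2.findContours(m,cv2.RETR_EXTERNAL,cv2.CHAIN_APPROX_NONE)
    c=cv2.convexHull(max(cs,key=cv2.contourArea)); M=cv2.moments(c)
    return np.array([M["m10"]/M["m00"],M["m01"]/M["m00"]]),c
E
cat > m1.py <<'E'
from h import *
d=ctrl.get_image("top"); im=d["img"]; hsv=cv2.cvtColor(im,cv2.COLOR_RGB2HSV); H,S,V=cv2.split(hsv)
lab=cv2.cvtColor(im,cv2.COLOR_RGB2LAB).astype(float)
mat=(H>25)&(H<45)&(S>60)
out=cv2.cvtColor(im,cv2.COLOR_RGB2BGR)
nm=~mat; grey=nm&(S<60)
wood=nm&(H<24)&(S>60)
big=lambda m:m
def rep(n,m,p,r,z):
    c,h=blob(m,p,r); P=cast(d,c,z); cv2.drawContours(out,[h],-1,(255,255,0),1)
    pts=np.array([cast(d,q[0],z)[:2] for q in h],np.float32); mr=cv2.minAreaRect(pts)
    print(n,c,P,"rect mm",np.array(mr[1])*1000,"ang",round(mr[2],1),"ctr",np.array(mr[0])); return P
rep("tall",grey,(308,284),17,.067); rep("squat",grey,(244,288),19,.042)
rep("round",wood,(376,307),20,.012); rep("roundknob",wood&(V<110)|(wood&(V<0)),(378,307),9,.045)
rep("rect",wood,(172,321),24,.009)
rep("stand",wood,(438,338),18,.003)
rep("cap",V<45,(455,338),12,.1155)
rep("crate",nm,(447,249),55,.03) ; rep("tray",nm,(318,214),52,.014); rep("jar",nm,(181,230),19,.036); rep("mug",nm,(237,175),24,.0425)
cv2.imwrite("pics/ov.png",cv2.resize(out[130:390,100:500],None,fx=2,fy=2,interpolation=cv2.INTER_NEAREST))
E
python3 m1.py
```

```text
tall [308.2898 283.6414] [ 0.4522 -0.0045  0.067 ] rect mm [50.9193 46.4393] ang 4.2 ctr [ 0.4527 -0.0049]
squat [244.4078 287.4383] [0.4358 0.1389 0.042 ] rect mm [63.0747 56.6839] ang 50.2 ctr [0.4353 0.1381]
round [375.9994 307.5089] [ 0.415 -0.163  0.012] rect mm [59.2439 60.7382] ang 48.5 ctr [ 0.4151 -0.163 ]
roundknob [374.9369 309.0991] [ 0.4089 -0.1568  0.045 ] rect mm [19.9039 11.5201] ang 39.0 ctr [ 0.4087 -0.1559]
rect [172.6297 321.1511] [0.3498 0.2997 0.009 ] rect mm [47.5228 74.8883] ang 9.7 ctr [0.3498 0.2998]
stand [440.3925 337.9612] [ 0.3574 -0.3146  0.003 ] rect mm [66.0151 67.288 ] ang 83.8 ctr [ 0.358 -0.314]
cap [450.7333 337.8667] [ 0.3567 -0.3075  0.1155] rect mm [3.5632 4.7073] ang 29.7 ctr [ 0.357  -0.3072]
crate [451.8495 249.1736] [ 0.5607 -0.3297  0.03  ] rect mm [160.2553 238.1122] ang 4.3 ctr [ 0.5621 -0.3269]
tray [317.3265 212.4721] [ 0.6292 -0.0123  0.014 ] rect mm [212.6323 132.4373] ang 88.1 ctr [ 0.6301 -0.012 ]
jar [182.7848 230.0565] [0.5583 0.2958 0.036 ] rect mm [81.837  64.7882] ang 51.2 ctr [0.5588 0.2954]
mug [237.9025 172.5013] [0.7051 0.1817 0.0425] rect mm [100.2883  98.0761] ang 68.5 ctr [0.7039 0.1862]
```

View pics/ov.png

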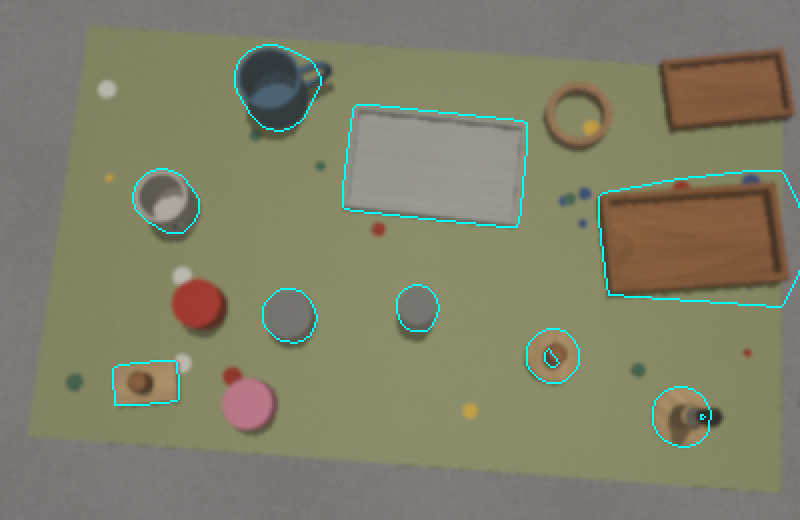

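```bash
Z='[[0,0,0],[0,0,0],[0,0,0],[0,0,0],[0,0,0]]'
python3 -m handwheel '{"twist":[[0,0,-0.52],[0,0,-0.52],[0,0,-0.52],[0,0,-0.52],[0,0,-0.52]],"slide":[[0,0,0],[0,0,0],[0,0,0],[0,0,0],[0,0,0]],"jaw":[1,1,1,1,1]}' 40
python3 -m handwheel '{"twist":[[0,0,0],[0,0,0],[0,0,0],[0,0,0],[0,0,0]],"slide":[[-0.5,-0.9,0],[-0.6,-0.97,0],[-0.6,-0.97,0],[-0.6,-0.97,0],[-0.6,-0.97,0]],"jaw":[1,1,1,1,1]}'
python3 -m handwheel '{"twist":[[0,0,0],[0,0,0],[0,0,0],[0,0,0],[0,0,0]],"slide":[[-0.6,-0.97,0],[-0.6,-0.97,0],[-0.6,-0.97,0],[-0.6,-0.97,0],[-0.6,-0.97,0]],"jaw":[1,1,1,1,1]}'
python3 -m handwheel '{"twist":[[0,0,0],[0,0,0],[0,0,0],[0,0,0],[0,0,0]],"slide":[[-0.6,-0.97,0],[-0.4,-0.97,0],[0,0,0],[0,0,0],[0,0,0]],"jaw":[1,1,1,1,1]}'
python3 - <<'E'
from h import *
d=ctrl.get_image("wrist"); cv2.imwrite("pics/w1.png",d["img"][:,:,::-1]); s=ctrl.read_state(); print(s["tool_pos"],s["orientation"])
for P in [(.435,.1385,.042),(.4525,-.0045,.067),(.415,-.163,.012),(.35,.3,.009),(.357,-.314,.003),(.558,.296,.036),(.56,-.33,.03)]: print(P,proj(d,P,True))
E
```

```text
time_s: 0.7
tool_pos: [0.1677, 0.6019, 0.2501]
orientation: [[-1.0, -0.003, -0.0], [-0.003, 1.0, -0.0], [0.0, -0.0, -1.0]]
force: [0.0, 0.1, 0.3]
finger_gap: 0.0856
grasp_force: 0.0
time_s: 1.2
tool_pos: [0.2844, 0.4093, 0.2502]
orientation: [[-1.0, -0.001, 0.0], [-0.001, 1.0, -0.0], [-0.0, -0.0, -1.0]]
force: [0.8, 0.1, 0.0]
finger_gap: 0.0855
grasp_force: 0.0
time_s: 1.7
tool_pos: [0.4046, 0.2153, 0.2505]
orientation: [[-1.0, -0.001, 0.0], [-0.001, 1.0, 0.0], [-0.0, 0.0, -1.0]]
force: [0.3, 0.7, 0.3]
finger_gap: 0.0856
grasp_force: 0.0
time_s: 2.2
tool_pos: [0.4436, 0.14, 0.2502]
orientation: [[-1.0, -0.001, -0.0], [-0.001, 1.0, 0.0], [0.0, 0.0, -1.0]]
force: [0.7, 0.2, 0.7]
finger_gap: 0.0858
grasp_force: 0.0
[0.4435 0.1403 0.2502] [[-1.     -0.0016 -0.0003]
 [-0.0016  1.      0.0002]
 [ 0.0003  0.0002 -1.    ]]
(0.435, 0.1385, 0.042) [311.2515 201.1373]
(0.4525, -0.0045, 0.067) [155.0068 228.3041]
(0.415, -0.163, 0.012) [ 54.0596 185.8351]
(0.35, 0.3, 0.009) [469.5034 115.9104]
(0.357, -0.314, 0.003) [-21.8475 150.8607]
(0.558, 0.296, 0.036) [455.0568 312.1427]
(0.56, -0.33, 0.03) [-12.384  295.3821]
```

View pics/w1.png

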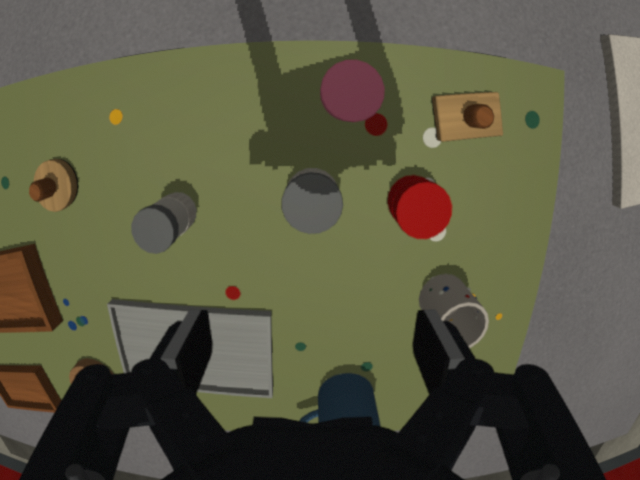

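Run:
```python
from h import *
d=ctrl.get_image("wrist"); im=d["img"]; H,S,V=cv2.split(cv2.cvtColor(im,cv2.COLOR_RGB2HSV))
for n,p,z in [("squat",(312,202),.05),("tall",(155,228),.075),("rectknob",(482,117),.05),("roundknob",(42,189),.05),("jar",(465,325),.072),("red",(422,210),.05)]: print(n,cast(d,p,z,True))
t=ctrl.get_image("top"); im=t["img"]; H,S,V=cv2.split(cv2.cvtColor(im,cv2.COLOR_RGB2HSV))
m=((H<16)&(S>95)).astype(np.uint8); m=cv2.morphologyEx(m,cv2.MORPH_OPEN,np.ones((5,5)))
c,h=blob(m,(447,249),54); mr=cv2.minAreaRect(h); print(mr); b=cv2.boxPoints(mr)
print("crate",cast(t,c,.03)); print(np.array([cast(t,q,.03)[:2] for q in b]))
g=cv2.cvtColor(im,cv2.COLOR_RGB2GRAY)
print(cv2.HoughCircles(g[205:260,155:215],cv2.HOUGH_GRADIENT,1,30,param1=80,param2=12,minRadius=10,maxRadius=18))
for p in [(180.5,228.5)]: print("jar",cast(t,p,.072))
```

```text
squat [0.434  0.1395 0.05  ]
tall [ 0.4499 -0.0004  0.075 ]
rectknob [0.3509 0.2951 0.05  ]
roundknob [ 0.4118 -0.1497  0.05  ]
jar [0.5526 0.2936 0.072 ]
red [0.4405 0.2408 0.05  ]
((446.3781433105469, 246.79440307617188), (52.794063568115234, 90.55500030517578), 85.91438293457031)
crate [ 0.5627 -0.3161  0.03  ]
[[ 0.6123 -0.2059]
 [ 0.6437 -0.417 ]
 [ 0.5194 -0.426 ]
 [ 0.4891 -0.2193]]
None
jar [0.5542 0.2912 0.072 ]
```

```bash
python3 -m handwheel '{"twist":[[0,0,0],[0,0,0],[0,0,0],[0,0,0],[0,0,0]],"slide":[[0.22,-0.03,0.6],[0,0,1],[0,0,1],[0,0,1],[0,0,0.9]],"jaw":[1,1,1,1,1]}' 40 |grep tool_pos
python3 -m handwheel '{"twist":[[0,0,0],[0,0,0],[0,0,0],[0,0,0],[0,0,0]],"slide":[[0,0,0.5],[0,0,0.35],[0,0,0],[0,0,0],[0,0,0]],"jaw":[1,1,1,-1,-1]}' |egrep "tool_pos|gap|grasp|force"
python3 -m handwheel '{"twist":[[0,0,0],[0,0,0],[0,0,0],[0,0,0],[0,0,0]],"slide":[[0,0,0],[0,0,0],[0,0,0],[0,0,0],[0,0,0]],"jaw":[-1,-1,-1,-1,-1]}' |egrep "time|tool_pos|gap|grasp|force"
```

```text
tool_pos: [0.4347, 0.1391, 0.0688]
tool_pos: [0.4357, 0.1388, 0.0371]
force: [-0.2, -0.5, -0.2]
finger_gap: 0.0591
grasp_force: 0.0
time_s: 3.85
tool_pos: [0.4359, 0.1387, 0.0375]
force: [-2.0, 2.3, 7.4]
finger_gap: 0.0548
grasp_force: 41.4
```

```bash
python3 -m handwheel '{"twist":[[0,0,0],[0,0,0],[0,0,0],[0,0,0],[0,0,0]],"slide":[[0,0,-0.3],[0,0,-1],[0,0,-1],[0,0,-1],[-0.2,-0.7,0]],"jaw":[-1,-1,-1,-1,-1]}' |egrep "tool_pos|gap|grasp|force"
python3 -m handwheel '{"twist":[[0,0,0],[0,0,0],[0,0,0],[0,0,0],[0,0,0]],"slide":[[-0.3,-0.9,0],[-0.3,-0.9,0],[-0.3,-0.9,0],[-0.3,-0.9,0],[-0.3,-0.9,0]],"jaw":[-1,-1,-1,-1,-1]}' |egrep "tool_pos"
python3 -m handwheel '{"twist":[[0,0,0],[0,0,0],[0,0,0],[0,0,0],[0,0,0]],"slide":[[-0.3,-0.9,0],[-0.3,-0.9,0],[-0.3,-0.9,0],[-0.3,-0.9,0],[-0.3,-0.9,0]],"jaw":[-1,-1,-1,-1,-1]}' |egrep "time|tool_pos|gap|grasp|force"
python3 - <<'E'
from h import *
d=ctrl.get_image("wrist"); cv2.imwrite("pics/w2.png",d["img"][:,:,::-1]); s=ctrl.read_state(); print(s["tool_pos"],s["orientation"])
for P in [(.563,-.316,.03),(.357,-.314,.003),(.412,-.16,.05)]: print(P,proj(d,P,True))
E
```

```text
tool_pos: [0.4461, 0.1122, 0.1743]
force: [1.0, -0.5, -2.0]
finger_gap: 0.0549
grasp_force: 43.1
tool_pos: [0.5035, -0.0714, 0.1696]
time_s: 5.35
tool_pos: [0.5635, -0.2514, 0.1696]
force: [1.0, 0.8, -0.8]
finger_gap: 0.0546
grasp_force: 43.1
[ 0.5658 -0.2566  0.1701] [[-1.      0.0006  0.0039]
 [ 0.0006  1.     -0.0042]
 [-0.004  -0.0042 -1.    ]]
(0.563, -0.316, 0.03) [227.5067 231.9888]
(0.357, -0.314, 0.003) [233.0791 -27.1566]
(0.412, -0.16, 0.05) [449.9665  25.7525]
```

View pics/w2.png

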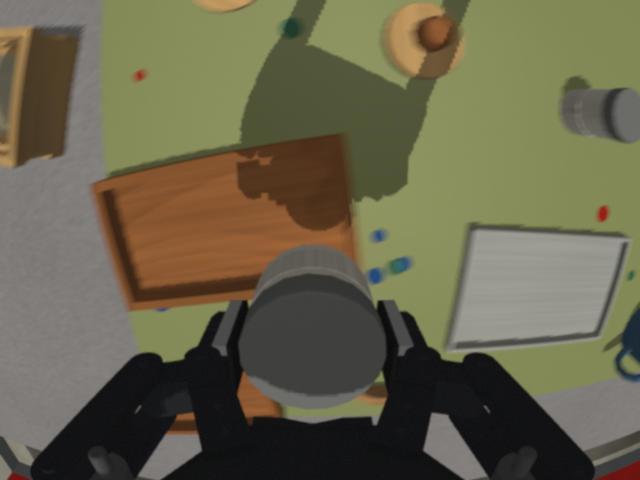

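Run:
```python
from h import *
d=ctrl.get_image("wrist")
for n,p,z in [("TL",(93,185),.03),("TR",(346,134),.03),("BL",(131,310),.03),("t1",(472,223),.014),("t2",(631,235),.014),("t3",(597,346),.014),("t4",(447,351),.014),("rk",(436,32),.05),("tall",(623,115),.075)]: print(n,cast(d,p,z,True)[:2])
s=ctrl.read_state(); print(s["tool_pos"])
```

```text
TL [ 0.525  -0.4355]
TR [ 0.494 -0.234]
BL [ 0.6378 -0.419 ]
t1 [ 0.5629 -0.1252]
t2 [0.5723 0.0789]
t3 [0.7097 0.0771]
t4 [ 0.6904 -0.1287]
rk [ 0.4206 -0.1757]
tall [ 0.4588 -0.0259]
[ 0.5648 -0.254   0.1698]
```

Run:
```python
from h import *
d=ctrl.get_image("wrist"); s=ctrl.read_state(); print(s["tool_pos"])
im=d["img"]; cv2.imwrite("pics/w3.png",cv2.resize(im[100:400,60:460,::-1],None,fx=2,fy=2))
H,S,V=cv2.split(cv2.cvtColor(im,cv2.COLOR_RGB2HSV))
m=((H<16)&(S>95)).astype(np.uint8); m[355:]=0; m=cv2.morphologyEx(m,cv2.MORPH_OPEN,np.ones((5,5)))
cs,_=cv2.findContours(m,0,2); c=max(cs,key=cv2.contourArea); a=cv2.approxPolyDP(cv2.convexHull(c),6,True)[:,0]
for q in a: print(q,cast(d,q,.03,True)[:2])
for P in [(.563,-.316,.03),(.415,-.163,.012),(.4525,-.0045,.067)]: print(P,proj(d,P,True))
t=ctrl.get_image("top")
for p in [(601,202),(776,185),(787,278),(608,293)]: print("top",cast(t,(p[0]/2+100,p[1]/2+130),.03)[:2])
# other blobs for check
m=((H>100)|(S<60)|(V<0));
```

```text
[ 0.5637 -0.2517  0.1693]
[353 132] [ 0.4914 -0.2262]
[369 278] [ 0.6026 -0.2108]
[134 306] [ 0.6317 -0.4117]
[ 98 180] [ 0.5197 -0.4265]
[219 151] [ 0.5034 -0.3216]
(0.563, -0.316, 0.03) [231.0948 230.0652]
(0.415, -0.163, 0.012) [432.4159  37.789 ]
(0.4525, -0.0045, 0.067) [630.82   111.1597]
top [ 0.595  -0.2093]
top [ 0.6307 -0.4131]
top [ 0.5215 -0.4261]
top [ 0.4889 -0.2214]
```

View pics/w3.png

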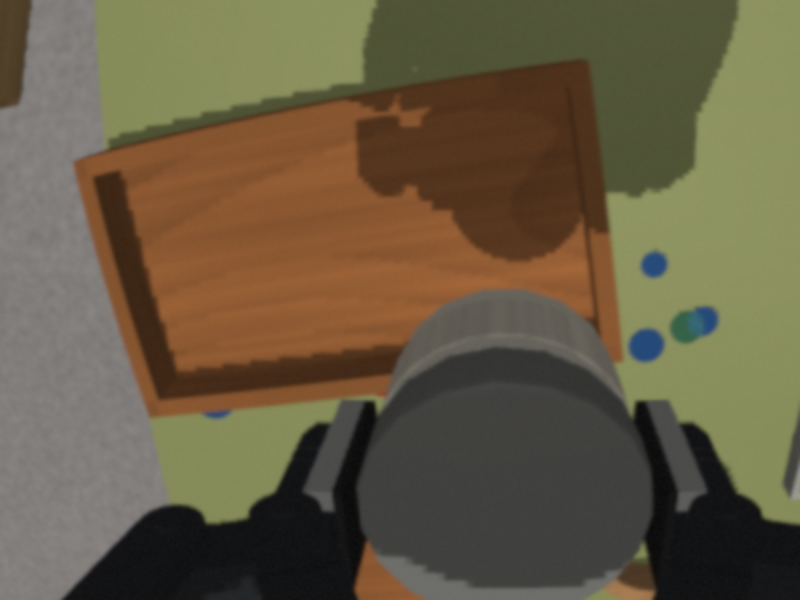

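```bash
python3 -m handwheel '{"twist":[[0,0,0],[0,0,0],[0,0,0],[0,0,0],[0,0,0]],"slide":[[0.23,-0.72,0],[0,0,0.5],[0,0,1],[0,0,1],[0,0,0.4]],"jaw":[-1,-1,-1,-1,-1]}' |egrep "tool_pos|gap|grasp|force"
python3 -m handwheel '{"twist":[[0,0,0],[0,0,0],[0,0,0],[0,0,0],[0,0,0]],"slide":[[0,0,0],[0,0,0.05],[0,0,0.05],[0,0,0],[0,0,0]],"jaw":[-1,-1,-1,-1,-1]}' |egrep "tool_pos|grasp|force"
```

```text
tool_pos: [0.5519, -0.2762, 0.0496]
force: [-0.8, -0.4, -1.2]
finger_gap: 0.0547
grasp_force: 43.2
tool_pos: [0.5548, -0.2789, 0.0494]
force: [-0.2, 0.0, -1.4]
grasp_force: 43.2
```

```bash
python3 -m handwheel '{"twist":[[0,0,0],[0,0,0],[0,0,0],[0,0,0],[0,0,0]],"slide":[[0,0,0.025],[0,0,0.025],[0,0,0.025],[0,0,0],[0,0,0]],"jaw":[-1,-1,-1,-1,-1]}' |egrep "tool_pos|grasp|force"
python3 -m handwheel '{"twist":[[0,0,0],[0,0,0],[0,0,0],[0,0,0],[0,0,0]],"slide":[[0,0,0.025],[0,0,0],[0,0,0],[0,0,0],[0,0,0]],"jaw":[-1,-1,-1,-1,-1]}' |egrep "tool_pos|grasp|force"
```

```text
tool_pos: [0.5542, -0.2786, 0.0456]
force: [-2.5, 1.3, 4.9]
grasp_force: 43.6
tool_pos: [0.5542, -0.2786, 0.0455]
force: [-4.9, 2.0, 14.7]
grasp_force: 44.6
```

```bash
python3 -m handwheel '{"twist":[[0,0,0],[0,0,0],[0,0,0],[0,0,0],[0,0,0]],"slide":[[0,0,-0.03],[0,0,0],[0,0,0],[0,0,0],[0,0,0]],"jaw":[-1,0.4,0.5,0.6,0.6]}' |egrep "tool_pos|gap|force"
python3 -m handwheel '{"twist":[[0,0,0],[0,0,0],[0,0,0],[0,0,0],[0,0,0]],"slide":[[0,0,-0.2],[0,0,-0.8],[0,0,-1],[0,0,-1],[0,0,-0.8]],"jaw":[0.6,0.6,1,1,1]}' |egrep "tool_pos|gap|force"
python3 -m handwheel '{"twist":[[0,0,0],[0,0,0],[0,0,0],[0,0,0],[0,0,0]],"slide":[[0.25,0.6,0],[0.4,1,0],[0.4,1,0],[0.4,1,0],[0.4,1,0]],"jaw":[1,1,1,1,1]}' |egrep "tool_pos|gap"
python3 -m handwheel '{"twist":[[0,0,0],[0,0,0],[0,0,0],[0,0,0],[0,0,0]],"slide":[[0.4,1,0],[0.3,1,0],[0,0.27,0],[0,0,0],[0,0,0]],"jaw":[1,1,1,1,1]}' |egrep "time|tool_pos|gap"
python3 - <<'E'
from h import *
d=ctrl.get_image("wrist"); s=ctrl.read_state(); print(s["tool_pos"])
im=d["img"]; cv2.imwrite("pics/w4.png",im[:,:,::-1])
H,S,V=cv2.split(cv2.cvtColor(im,cv2.COLOR_RGB2HSV))
p=proj(d,(.4525,-.0045,.075),True); print(p); m=(S<60); c,h=blob(m,p,60); print(c,cast(d,c,.067,True),cv2.minEnclosingCircle(h))
E
```

```text
tool_pos: [0.5542, -0.2785, 0.0453]
force: [-0.5, 0.3, -0.2]
finger_gap: 0.0682
grasp_force: 0.0
tool_pos: [0.5546, -0.2788, 0.2005]
force: [0.9, -0.4, -0.5]
finger_gap: 0.0855
grasp_force: 0.0
tool_pos: [0.4793, -0.0933, 0.1981]
finger_gap: 0.0852
time_s: 9.55
tool_pos: [0.4528, -0.0043, 0.1979]
finger_gap: 0.0852
[ 0.4528 -0.0046  0.1978]
[312.9843 239.1189]
[311.6157 230.1155] [ 0.4484 -0.0055  0.067 ] ((311.7091369628906, 228.5718994140625), 38.667022705078125)
```

View pics/w4.png

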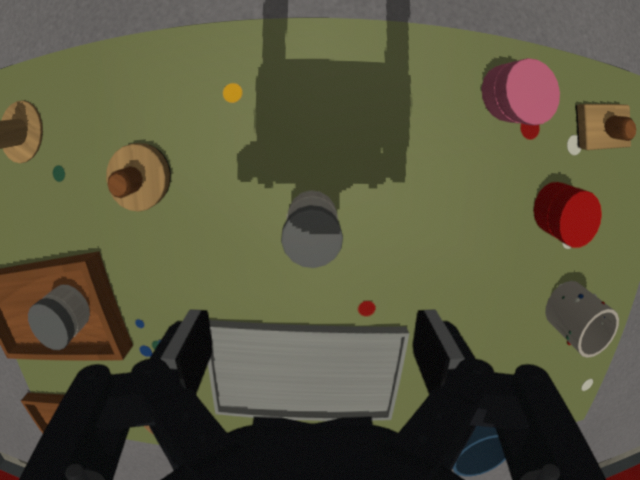

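```bash
python3 - <<'E'
from h import *
d=ctrl.get_image("wrist")
for n,p,z in [("t1",(209,325),.014),("t2",(409,331),.014),("t3",(390,418),.014),("t4",(216,416),.014),("rk",(123,184),.05),("jar",(598,332),.072)]: print(n,cast(d,p,z,True)[:2])
E
python3 -m handwheel '{"twist":[[0,0,0],[0,0,0],[0,0,0],[0,0,0],[0,0,0]],"slide":[[0.06,0,0.57],[0,0,1],[0,0,1],[0,0,0.8],[0,0,0.2]],"jaw":[1,1,1,1,1]}' 40 |egrep "tool_pos|gap|force"
python3 -m handwheel '{"twist":[[0,0,0],[0,0,0],[0,0,0],[0,0,0],[0,0,0]],"slide":[[0,0,0],[0,0,0],[0,0,0],[0,0,0],[0,0,0]],"jaw":[-1,-1,-1,-1,-1]}' |egrep "tool_pos|gap|force"
python3 -m handwheel '{"twist":[[0,0,0],[0,0,0],[0,0,0],[0,0,0],[0,0,0]],"slide":[[0,0,0],[0,0,0],[0,0,0],[0,0,0],[0,0,0]],"jaw":[-1,-1,-1,-1,-1]}' |egrep "tool_pos|gap|force"
```

```text
t1 [ 0.5622 -0.1078]
t2 [0.5692 0.0908]
t3 [0.6927 0.085 ]
t4 [ 0.6914 -0.1188]
rk [ 0.4136 -0.1577]
jar [0.5537 0.2872]
tool_pos: [0.4479, -0.0048, 0.0519]
force: [0.3, -0.3, 0.3]
finger_gap: 0.0852
grasp_force: 0.0
tool_pos: [0.4511, -0.004, 0.0563]
force: [-1.1, -2.4, 8.1]
finger_gap: 0.043
grasp_force: 40.1
tool_pos: [0.451, -0.004, 0.0562]
force: [-0.9, -2.4, 7.2]
finger_gap: 0.0432
grasp_force: 40.1
```

```bash
python3 -m handwheel '{"twist":[[0,0,0],[0,0,0],[0,0,0],[0,0,0],[0,0,0]],"slide":[[0,0,-0.3],[0,0,-1],[0,0,-1],[0,0,-0.3],[-0.2,-0.5,0]],"jaw":[-1,-1,-1,-1,-1]}' |egrep "tool_pos|gap|grasp"
python3 -m handwheel '{"twist":[[0,0,0],[0,0,0],[0,0,0],[0,0,0],[0,0,0]],"slide":[[-0.3,-0.9,0],[-0.3,-0.9,0],[-0.3,-0.9,0],[-0.3,-0.9,0],[-0.3,-0.9,0]],"jaw":[-1,-1,-1,-1,-1]}' |egrep "tool_pos"
python3 -m handwheel '{"twist":[[0,0,0],[0,0,0],[0,0,0],[0,0,0],[0,0,0]],"slide":[[-0.3,-0.9,0],[-0.3,-0.9,0],[-0.3,-0.9,0],[-0.3,-0.9,0],[-0.01,-0.49,0]],"jaw":[-1,-1,-1,-1,-1]}' |egrep "tool_pos"
python3 -m handwheel '{"twist":[[0,0,0],[0,0,0],[0,0,0],[0,0,0],[0,0,0]],"slide":[[0,0,0],[0,0,0],[0,0,0],[0,0,0.5],[0,0,0.6]],"jaw":[-1,-1,-1,-1,-1]}' |egrep "time|tool_pos|gap|grasp"
```

```text
tool_pos: [0.4584, -0.0228, 0.1616]
finger_gap: 0.0429
grasp_force: 41.3
tool_pos: [0.5177, -0.2051, 0.1589]
tool_pos: [0.5671, -0.3699, 0.1588]
time_s: 13.15
tool_pos: [0.567, -0.3665, 0.1157]
finger_gap: 0.0431
grasp_force: 41.2
```

```bash
python3 -m handwheel '{"twist":[[0,0,0],[0,0,0],[0,0,0],[0,0,0],[0,0,0]],"slide":[[0,0,0.5],[0,0,0.5],[0,0,0.15],[0,0,0.03],[0,0,0]],"jaw":[-1,-1,-1,-1,-1]}' |egrep "tool_pos|grasp|force"
python3 -m handwheel '{"twist":[[0,0,0],[0,0,0],[0,0,0],[0,0,0],[0,0,0]],"slide":[[0,0,0.025],[0,0,0.025],[0,0,0.025],[0,0,0],[0,0,0]],"jaw":[-1,-1,-1,-1,-1]}' |egrep "tool_pos|grasp|force"
```

```text
tool_pos: [0.5667, -0.3671, 0.0683]
force: [0.1, -0.1, -1.7]
grasp_force: 41.2
tool_pos: [0.5662, -0.3674, 0.0646]
force: [0.7, -0.4, -2.0]
grasp_force: 41.2
```

```bash
python3 -m handwheel '{"twist":[[0,0,0],[0,0,0],[0,0,0],[0,0,0],[0,0,0]],"slide":[[0,0,0.015],[0,0,0.015],[0,0,0],[0,0,0],[0,0,0]],"jaw":[-1,-1,-1,-1,-1]}' |egrep "tool_pos|grasp|force"
```

```text
tool_pos: [0.5666, -0.3676, 0.0643]
force: [-1.5, 1.5, 6.8]
grasp_force: 41.9
```

```bash
python3 -m handwheel '{"twist":[[0,0,0],[0,0,0],[0,0,0],[0,0,0],[0,0,0]],"slide":[[0,0,-0.01],[0,0,0],[0,0,0],[0,0,0],[0,0,-0.1]],"jaw":[0,0.1,0.2,0.3,0.3]}' |egrep "tool_pos|gap|force"
python3 -m handwheel '{"twist":[[0,0,0],[0,0,0],[0,0,0],[0,0,0],[0,0,0]],"slide":[[0,0,-0.3],[0,0,-1],[0,0,-1],[0,0,-0.9],[0.3,0.3,-0.1]],"jaw":[0.3,0.3,0.3,0.3,0.3]}' |egrep "tool_pos|gap|force"
python3 -m handwheel '{"twist":[[0,0,0],[0,0,0],[0,0,0],[0,0,0],[0,0,0]],"slide":[[0.7,0.9,0],[0.7,0.9,0],[0.7,0.9,0],[0.7,0.9,0],[0.7,0.9,0]],"jaw":[0.3,0.3,0.3,0.3,0.3]}' |egrep "tool_pos|gap"
python3 -m handwheel '{"twist":[[0,0,0],[0,0,0],[0,0,0],[0,0,0],[0,0,0]],"slide":[[0,0.39,0],[0,0,0],[0,0,0],[0,0,0],[0,0,0]],"jaw":[0.3,0.3,0.3,0.3,0.3]}' |egrep "time|tool_pos|gap"
python3 - <<'E'
from h import *
d=ctrl.get_image("wrist"); s=ctrl.read_state(); print(s["tool_pos"])
im=d["img"]; cv2.imwrite("pics/w5.png",im[:,:,::-1])
for P in [(.4135,-.16,.05),(.357,-.314,.003),(.357,-.314,.138)]: print(proj(d,P,True))
E
```

```text
tool_pos: [0.5659, -0.3671, 0.0671]
force: [1.0, 0.0, 0.0]
finger_gap: 0.0553
grasp_force: 0.0
tool_pos: [0.5576, -0.3578, 0.2065]
force: [0.1, 0.2, -0.2]
finger_gap: 0.0555
grasp_force: 0.0
tool_pos: [0.4131, -0.1743, 0.2005]
finger_gap: 0.0556
time_s: 16.65
tool_pos: [0.4146, -0.1606, 0.1998]
finger_gap: 0.0556
[ 0.4145 -0.1605  0.1997]
[313.978  227.0892]
[145.4985 154.7953]
[ 55.8859 181.0755]
```

View pics/w5.png

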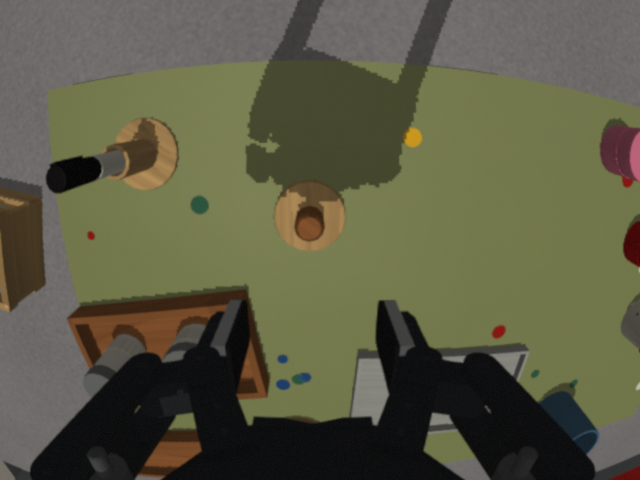

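```bash
python3 -m handwheel '{"twist":[[0,0,0],[0,0,0],[0,0,0],[0,0,0],[0,0,0]],"slide":[[0.04,-0.06,0.5],[0,0,1],[0,0,1],[0,0,1],[0,0,0.3]],"jaw":[0.3,0.3,0.3,0.3,0.3]}' 40 |egrep "tool_pos|gap|force"
python3 -m handwheel '{"twist":[[0,0,0],[0,0,0],[0,0,0],[0,0,0],[0,0,0]],"slide":[[0,0,0.17],[0,0,0],[0,0,0],[0,0,0],[0,0,0]],"jaw":[0.3,0.3,0,-0.5,-1]}' |egrep "tool_pos|gap|force"
python3 -m handwheel '{"twist":[[0,0,0],[0,0,0],[0,0,0],[0,0,0],[0,0,0]],"slide":[[0,0,0],[0,0,0],[0,0,0],[0,0,0],[0,0,0]],"jaw":[-1,-1,-1,-1,-1]}' |egrep "tool_pos|gap|force"
```

```text
tool_pos: [0.4105, -0.1618, 0.0446]
force: [0.2, -0.1, 0.4]
finger_gap: 0.0555
grasp_force: 0.0
tool_pos: [0.4136, -0.1626, 0.0423]
force: [-0.6, -0.3, 9.0]
finger_gap: 0.0229
grasp_force: 38.7
tool_pos: [0.4135, -0.1626, 0.0423]
force: [-0.3, -0.3, 9.2]
finger_gap: 0.0229
grasp_force: 38.7
```

```bash
python3 -m handwheel '{"twist":[[0,0,0],[0,0,0],[0,0,0],[0,0,0],[0,0,0]],"slide":[[0,0,-0.2],[0,0,-1],[0,0,-1],[-0.5,0.2,0],[-0.9,0.42,0]],"jaw":[-1,-1,-1,-1,-1]}' |egrep "tool_pos|gap|grasp"
python3 -m handwheel '{"twist":[[0,0,0],[0,0,0],[0,0,0],[0,0,0],[0,0,0]],"slide":[[-0.9,0.42,0],[-0.9,0.42,0],[-0.9,0.42,0],[-0.9,0.42,0],[-0.37,0.2,0]],"jaw":[-1,-1,-1,-1,-1]}' |egrep "tool_pos"
python3 -m handwheel '{"twist":[[0,0,0],[0,0,0],[0,0,0],[0,0,0],[0,0,0]],"slide":[[0,0,0],[0,0,0],[0,0,0.5],[0,0,0.7],[0,0,0.5]],"jaw":[-1,-1,-1,-1,-1]}' |egrep "tool_pos"
python3 -m handwheel '{"twist":[[0,0,0],[0,0,0],[0,0,0],[0,0,0],[0,0,0]],"slide":[[0,0,0.2],[0,0,0.07],[0,0,0],[0,0,0],[0,0,0]],"jaw":[-1,-1,-1,-1,-1]}' |egrep "time|tool_pos|grasp|force"
```

```text
tool_pos: [0.4685, -0.138, 0.1315]
finger_gap: 0.0228
grasp_force: 39.4
tool_pos: [0.6306, -0.0606, 0.1302]
tool_pos: [0.6254, -0.0628, 0.0602]
time_s: 20.2
tool_pos: [0.6279, -0.0622, 0.0512]
force: [0.8, -0.6, -1.5]
grasp_force: 39.4
```

```bash
python3 -m handwheel '{"twist":[[0,0,0],[0,0,0],[0,0,0],[0,0,0],[0,0,0]],"slide":[[0,0,0.03],[0,0,0.03],[0,0,0.03],[0,0,0.02],[0,0,0]],"jaw":[-1,-1,-1,-1,-1]}' |egrep "tool_pos|grasp|force"
python3 -m handwheel '{"twist":[[0,0,0],[0,0,0],[0,0,0],[0,0,0],[0,0,0]],"slide":[[0,0,0.015],[0,0,0],[0,0,0],[0,0,0],[0,0,0]],"jaw":[-1,-1,-1,-1,-1]}' |egrep "tool_pos|grasp|force"
```

```text
tool_pos: [0.6273, -0.062, 0.0463]
force: [-2.7, 1.3, 6.9]
grasp_force: 40.4
tool_pos: [0.6273, -0.0621, 0.0463]
force: [-4.6, 1.5, 12.8]
grasp_force: 41.0
```

```bash
python3 -m handwheel '{"twist":[[0,0,0],[0,0,0],[0,0,0],[0,0,0],[0,0,0]],"slide":[[0,0,-0.02],[0,0,0],[0,0,0],[0,0,0],[0,0,-0.1]],"jaw":[-0.3,-0.2,-0.1,0.1,0.2]}' |egrep "tool_pos|gap|force"
python3 -m handwheel '{"twist":[[0,0,0],[0,0,0],[0,0,0],[0,0,0],[0,0,0]],"slide":[[0,0,-0.3],[0,0,-1],[0,0,-1],[0,0,-1],[0.3,0.4,-0.4]],"jaw":[0.2,0.2,0.2,0.2,0.2]}' |egrep "tool_pos|gap|force"
python3 -m handwheel '{"twist":[[0,0,0],[0,0,0],[0,0,0],[0,0,0],[0,0,0]],"slide":[[0.7,0.9,0],[0.7,0.9,0],[0.7,0.9,0],[0.7,0.9,0],[0.7,0.9,0]],"jaw":[0.2,0.2,0.2,0.2,0.2]}' |egrep "tool_pos|gap"
python3 -m handwheel '{"twist":[[0,0,0],[0,0,0],[0,0,0],[0,0,0],[0,0,0]],"slide":[[0.7,0.9,0],[0.7,0.9,0],[0.7,0.9,0],[0.7,0.9,0],[0.33,0.44,0]],"jaw":[0.2,0.2,0.2,0.2,0.2]}' |egrep "time|tool_pos|gap"
python3 -m handwheel '{"twist":[[0,0,0],[0,0,0],[0,0,0],[0,0,0],[0,0,0]],"slide":[[0,0,0],[0,0,0],[0,0,0],[0,0,0],[0,0,0]],"jaw":[0.2,0.2,0.2,0.2,0.2]}' |egrep "time|tool_pos|gap"
python3 - <<'E'
from h import *
d=ctrl.get_image("wrist"); s=ctrl.read_state(); print(s["tool_pos"])
im=d["img"]; cv2.imwrite("pics/w6.png",im[:,:,::-1])
for P in [(.3505,.297,.05)]: print(proj(d,P,True))
H,S,V=cv2.split(cv2.cvtColor(im,cv2.COLOR_RGB2HSV))
E
```

```text
tool_pos: [0.6269, -0.0621, 0.0494]
force: [0.2, -0.2, -0.9]
finger_gap: 0.0515
grasp_force: 0.0
tool_pos: [0.6183, -0.0474, 0.2034]
force: [0.8, 0.6, -0.2]
finger_gap: 0.0511
grasp_force: 0.0
tool_pos: [0.4741, 0.1349, 0.199]
finger_gap: 0.0514
time_s: 23.2
tool_pos: [0.348, 0.2975, 0.1989]
finger_gap: 0.0513
time_s: 23.7
tool_pos: [0.3505, 0.2947, 0.1979]
finger_gap: 0.0512
[0.3504 0.2948 0.1979]
[316.2272 229.2733]
```

View pics/w6.png

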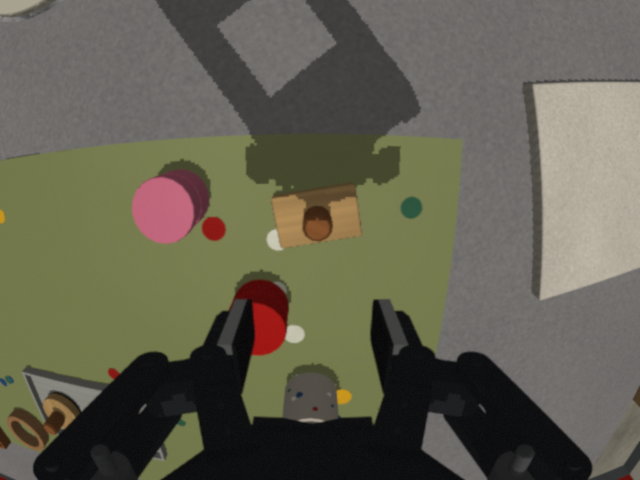

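```bash
python3 -m handwheel '{"twist":[[0,0,0],[0,0,0],[0,0,0],[0,0,0],[0,0,0]],"slide":[[0,0.07,0.5],[0,0,1],[0,0,1],[0,0,1],[0,0,0.3]],"jaw":[0.2,0.2,0.2,0.2,0.2]}' 40 |egrep "tool_pos|gap|force"
python3 -m handwheel '{"twist":[[0,0,0],[0,0,0],[0,0,0],[0,0,0],[0,0,0]],"slide":[[0,0,0.1],[0,0,0],[0,0,0],[0,0,0],[0,0,0]],"jaw":[0.2,0.2,0,-0.5,-1]}' |egrep "tool_pos|gap|force"
python3 -m handwheel '{"twist":[[0,0,0],[0,0,0],[0,0,0],[0,0,0],[0,0,0]],"slide":[[0,0,0],[0,0,0],[0,0,0],[0,0,0],[0,0,0]],"jaw":[-1,-1,-1,-1,-1]}' |egrep "tool_pos|gap|force"
```

```text
tool_pos: [0.3484, 0.2964, 0.0429]
force: [-0.0, -0.5, -0.4]
finger_gap: 0.051
grasp_force: 0.0
tool_pos: [0.3507, 0.2988, 0.0433]
force: [-0.1, -0.7, 8.9]
finger_gap: 0.0229
grasp_force: 38.7
tool_pos: [0.3507, 0.2987, 0.0433]
force: [-1.4, -2.2, 9.5]
finger_gap: 0.0228
grasp_force: 38.7
```

```bash
python3 -m handwheel '{"twist":[[0,0,0],[0,0,0],[0,0,0],[0,0,0],[0,0,0]],"slide":[[0,0,-0.2],[0,0,-1],[0,0,-1],[-0.2,-0.2,-0.3],[-0.8,-0.75,0]],"jaw":[-1,-1,-1,-1,-1]}' |egrep "tool_pos|gap|grasp"
python3 -m handwheel '{"twist":[[0,0,0],[0,0,0],[0,0,0],[0,0,0],[0,0,0]],"slide":[[-0.8,-0.75,0],[-0.8,-0.75,0],[-0.8,-0.75,0],[-0.8,-0.75,0],[-0.8,-0.75,0]],"jaw":[-1,-1,-1,-1,-1]}' |egrep "tool_pos"
python3 -m handwheel '{"twist":[[0,0,0],[0,0,0],[0,0,0],[0,0,0],[0,0,0]],"slide":[[-0.8,-0.75,0],[-0.8,-0.75,0],[-0.38,-0.27,0],[0,0,0],[0,0,0]],"jaw":[-1,-1,-1,-1,-1]}' |egrep "tool_pos"
python3 -m handwheel '{"twist":[[0,0,0],[0,0,0],[0,0,0],[0,0,0],[0,0,0]],"slide":[[0,0,0.5],[0,0,1],[0,0,0.5],[0,0,0.2],[0,0,0]],"jaw":[-1,-1,-1,-1,-1]}' |egrep "time|tool_pos|grasp|force"
```

```text
tool_pos: [0.3903, 0.2619, 0.1446]
finger_gap: 0.0226
grasp_force: 39.7
tool_pos: [0.551, 0.1082, 0.1419]
tool_pos: [0.6285, 0.039, 0.1413]
time_s: 27.25
tool_pos: [0.6279, 0.0401, 0.0531]
force: [0.1, -0.2, -1.0]
grasp_force: 39.7
```

```bash
python3 -m handwheel '{"twist":[[0,0,0],[0,0,0],[0,0,0],[0,0,0],[0,0,0]],"slide":[[0,0,0.04],[0,0,0.04],[0,0,0.03],[0,0,0.02],[0,0,0]],"jaw":[-1,-1,-1,-1,-1]}' |egrep "tool_pos|grasp|force"
python3 -m handwheel '{"twist":[[0,0,0],[0,0,0],[0,0,0],[0,0,0],[0,0,0]],"slide":[[0,0,0.015],[0,0,0],[0,0,0],[0,0,0],[0,0,0]],"jaw":[-1,-1,-1,-1,-1]}' |egrep "tool_pos|grasp|force"
```

```text
tool_pos: [0.6294, 0.0394, 0.0489]
force: [0.7, 0.7, -1.3]
grasp_force: 39.7
tool_pos: [0.6292, 0.0395, 0.0481]
force: [-0.8, 0.7, -0.6]
grasp_force: 39.7
```

```bash
python3 -m handwheel '{"twist":[[0,0,0],[0,0,0],[0,0,0],[0,0,0],[0,0,0]],"slide":[[0,0,0.02],[0,0,0.015],[0,0,0],[0,0,0],[0,0,0]],"jaw":[-1,-1,-1,-1,-1]}' |egrep "tool_pos|grasp|force"
```

```text
tool_pos: [0.6293, 0.0395, 0.0474]
force: [-3.2, -0.3, 6.4]
grasp_force: 40.7
```

```bash
python3 -m handwheel '{"twist":[[0,0,0],[0,0,0],[0,0,0],[0,0,0],[0,0,0]],"slide":[[0,0,-0.02],[0,0,0],[0,0,0],[0,0,0],[0,0,-0.1]],"jaw":[-0.3,-0.2,-0.1,0.1,0.2]}' |egrep "tool_pos|gap|force"
python3 -m handwheel '{"twist":[[0,0,0],[0,0,0],[0,0,0],[0,0,0],[0,0,0]],"slide":[[0,0,-0.3],[0,0,-1],[0,0,-1],[0,0,-1],[0,0,-1]],"jaw":[0.2,0.2,0.2,0.2,0.2]}' |egrep "tool_pos|gap|force"
python3 -m handwheel '{"twist":[[0,0,0],[0,0,0],[0,0,0],[0,0,0],[0,0,0]],"slide":[[0.4,-0.5,-0.6],[0.7,-0.9,0],[0.7,-0.9,0],[0.7,-0.9,0],[0.7,-0.9,0]],"jaw":[0.2,0.2,0.2,0.2,0.2]}' |egrep "tool_pos|gap"
python3 -m handwheel '{"twist":[[0,0,0],[0,0,0],[0,0,0],[0,0,0],[0,0,0]],"slide":[[0.7,-0.9,0],[0.7,-0.9,0],[0.7,-0.9,0],[0.7,-0.9,0],[0.7,-0.9,0]],"jaw":[0.2,0.2,0.2,0.2,0.2]}' |egrep "time|tool_pos|gap"
python3 -m handwheel '{"twist":[[0,0,0],[0,0,0],[0,0,0],[0,0,0],[0,0,0]],"slide":[[0.1,-0.25,0],[0,0,0],[0,0,0],[0,0,0],[0,0,0]],"jaw":[0.2,0.2,0.2,0.2,0.2]}' |egrep "time|tool_pos|gap"
python3 - <<'E'
from h import *
d=ctrl.get_image("wrist"); s=ctrl.read_state(); print(s["tool_pos"],s["orientation"])
im=d["img"]; cv2.imwrite("pics/w7.png",im[:,:,::-1])
for P in [(.357,-.314,.138),(.357,-.314,.003)]: print(proj(d,P,True))
E
```

```text
tool_pos: [0.6288, 0.0394, 0.051]
force: [-0.0, 0.0, -0.2]
finger_gap: 0.0511
grasp_force: 0.0
tool_pos: [0.6291, 0.0394, 0.2263]
force: [1.3, 0.0, -1.3]
finger_gap: 0.0513
grasp_force: 0.0
tool_pos: [0.5001, -0.1257, 0.2487]
finger_gap: 0.0513
time_s: 30.75
tool_pos: [0.3601, -0.3059, 0.2487]
finger_gap: 0.0513
time_s: 31.25
tool_pos: [0.3581, -0.3137, 0.2475]
finger_gap: 0.0512
[ 0.3581 -0.3138  0.2475] [[-1.     -0.0022 -0.0001]
 [-0.0022  1.      0.0002]
 [ 0.0001  0.0002 -1.    ]]
[312.7531 244.4219]
[312.546  200.4632]
```

View pics/w7.png

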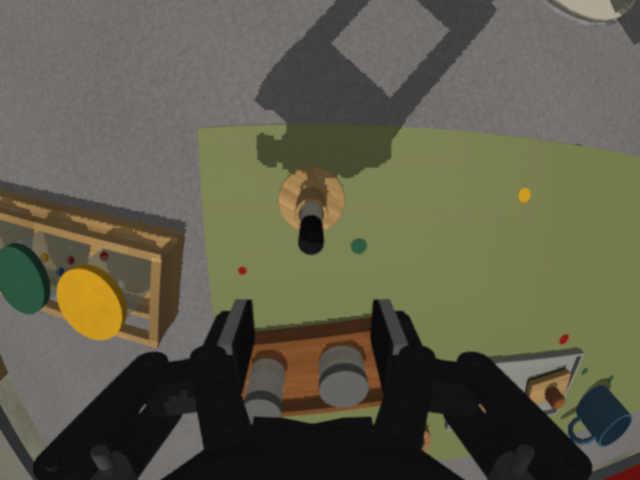

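Run:
```python
from h import *
d=ctrl.get_image("wrist"); im=d["img"]; H,S,V=cv2.split(cv2.cvtColor(im,cv2.COLOR_RGB2HSV))
c,h=blob(V<45,(311,238),26); print(c,cv2.boundingRect(h),cast(d,c,.1155,True))
c,h=blob((H<24)&(S>60)&(V>60),(311,200),36); print(c,cv2.boundingRect(h),cast(d,c,.003,True))
```

```text
[310.8968 234.7004] (299, 215, 25, 39) [ 0.3573 -0.3154  0.1155]
[311.1607 198.9187] (278, 167, 67, 63) [ 0.3553 -0.3155  0.003 ]
```

```bash
python3 -m handwheel '{"twist":[[0,0,0],[0,0,0],[0,0,0],[0,0,0],[0,0,0]],"slide":[[0.04,-0.04,0],[0,0,0.5],[0,0,0.8],[0,0,0.8],[0,0,0.6]],"jaw":[0.2,0.2,0.2,0.2,0.2]}' 25 |egrep "tool_pos|gap|force"
python3 -m handwheel '{"twist":[[0,0,0],[0,0,0],[0,0,0],[0,0,0],[0,0,0]],"slide":[[0,0,0.4],[0,0,0.2],[0,0,0],[0,0,0],[0,0,0]],"jaw":[0.2,0.2,0.1,0,-0.1]}' |egrep "tool_pos|gap|force"
python3 -m handwheel '{"twist":[[0,0,0],[0,0,0],[0,0,0],[0,0,0],[0,0,0]],"slide":[[0,0,0],[0,0,0],[0,0,0],[0,0,0],[0,0,0]],"jaw":[-0.2,-0.3,-0.4,-0.45,-0.5]}' |egrep "tool_pos|gap|force"
python3 -m handwheel '{"twist":[[0,0,0],[0,0,0],[0,0,0],[0,0,0],[0,0,0]],"slide":[[0,0,0],[0,0,0],[0,0,0],[0,0,0],[0,0,0]],"jaw":[-0.6,-0.8,-1,-1,-1]}' |egrep "tool_pos|gap|force"
```

```text
tool_pos: [0.3554, -0.3158, 0.1379]
force: [0.1, 0.5, -0.1]
finger_gap: 0.0515
grasp_force: 0.0
tool_pos: [0.3564, -0.3167, 0.1164]
force: [-0.3, 0.2, 0.5]
finger_gap: 0.0386
grasp_force: 0.0
tool_pos: [0.3558, -0.3163, 0.1155]
force: [-0.3, 0.2, 0.9]
finger_gap: 0.0216
grasp_force: 0.0
tool_pos: [0.3558, -0.3163, 0.1155]
force: [0.7, 0.4, 0.2]
finger_gap: 0.0171
grasp_force: 24.3
```

```bash
python3 -m handwheel '{"twist":[[0,0,0],[0,0,0],[0,0,0],[0,0,0],[0,0,0]],"slide":[[0,0,-0.1],[0,0,-0.2],[0,0,-0.3],[0,0,-0.3],[0,0,-0.3]],"jaw":[-1,-1,-1,-1,-1]}' |egrep "tool_pos|gap|force"
python3 -m handwheel '{"twist":[[0,0,0],[0,0,0],[0,0,0],[0,0,0],[0,0,0]],"slide":[[0,0,-0.3],[0,0,-0.3],[0,0,-0.3],[0,0,-0.4],[0,0,-0.5]],"jaw":[-1,-1,-1,-1,-1]}' |egrep "tool_pos|gap|force"
python3 - <<'E'
from h import *
d=ctrl.get_image("wrist"); s=ctrl.read_state(); print(s["tool_pos"])
im=d["img"]; cv2.imwrite("pics/w8.png",im[80:400,160:560,::-1])
t=ctrl.get_image("top"); cv2.imwrite("pics/t8.png",t["img"][:,:,::-1])
for P in [(.357,-.3154,.003)]: print(proj(d,P,True))
E
```

```text
tool_pos: [0.356, -0.3163, 0.1649]
force: [0.7, -0.3, -0.8]
finger_gap: 0.0176
grasp_force: 24.4
tool_pos: [0.3555, -0.316, 0.2363]
force: [-0.0, 0.1, -0.5]
finger_gap: 0.0173
grasp_force: 24.4
[ 0.3568 -0.3172  0.2395]
[313.3584 205.7478]
```

View pics/w8.png

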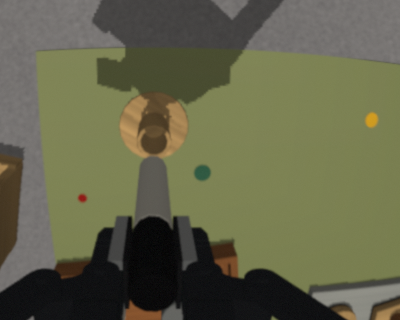

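```bash
python3 -m handwheel '{"twist":[[0,0,0],[0,0,0],[0,0,0],[0,0,0],[0,0,0]],"slide":[[-0.1,0.3,0],[-0.2,0.6,0],[-0.3,0.9,0],[-0.3,0.9,0],[-0.3,0.9,0]],"jaw":[-1,-1,-1,-1,-1]}' |egrep "tool_pos"
python3 -m handwheel '{"twist":[[0,0,0],[0,0,0],[0,0,0],[0,0,0],[0,0,0]],"slide":[[-0.3,0.9,0],[-0.3,0.9,0],[-0.3,0.9,0],[-0.3,0.9,0],[-0.3,0.9,0]],"jaw":[-1,-1,-1,-1,-1]}' |egrep "tool_pos"
python3 -m handwheel '{"twist":[[0,0,0],[0,0,0],[0,0,0],[0,0,0],[0,0,0]],"slide":[[-0.3,0.9,0],[-0.3,0.9,0],[-0.3,0.9,0],[-0.3,0.9,0],[-0.3,0.9,0]],"jaw":[-1,-1,-1,-1,-1]}' |egrep "tool_pos"
python3 -m handwheel '{"twist":[[0,0,0],[0,0,0],[0,0,0],[0,0,0],[0,0,0]],"slide":[[-0.3,0.9,0],[-0.3,0.9,0],[-0.1,0.8,0],[0,0,0],[0,0,0]],"jaw":[-1,-1,-1,-1,-1]}' |egrep "tool_pos"
python3 -m handwheel '{"twist":[[0,0,0],[0,0,0],[0,0,0],[0,0,0],[0,0,0]],"slide":[[0,0,0],[0,0,0],[0,0,0],[0,0,0],[0,0,0]],"jaw":[-1,-1,-1,-1,-1]}' |egrep "time|tool_pos|gap|force"
python3 - <<'E'
from h import *
d=ctrl.get_image("wrist"); s=ctrl.read_state(); print(s["tool_pos"])
im=d["img"]; cv2.imwrite("pics/w9.png",im[100:400,120:520,::-1])
for P in [(.554,.290,.072),(.554,.290,0),tuple(s["tool_pos"]-[0,0,.1075])]: print(proj(d,P,True)-[120,100])
E
```

```text
tool_pos: [0.4032, -0.1699, 0.2344]
tool_pos: [0.4629, 0.0101, 0.2344]
tool_pos: [0.5226, 0.1899, 0.2342]
tool_pos: [0.5501, 0.2924, 0.2339]
time_s: 36.95
tool_pos: [0.5516, 0.2914, 0.2356]
force: [0.2, 0.1, -0.6]
finger_gap: 0.0176
grasp_force: 24.6
[0.5516 0.2915 0.2356]
[191.2658 126.3768]
[191.4391 105.8212]
[193.4069 147.0207]
```

View pics/w9.png

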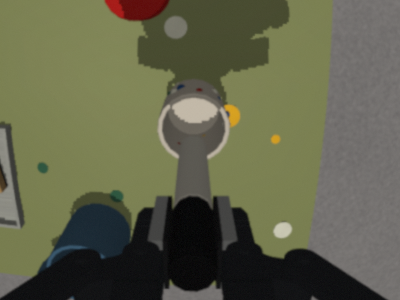

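```bash
python3 -m handwheel '{"twist":[[0,0,0],[0,0,0],[0,0,0],[0,0,0],[0,0,0]],"slide":[[-0.06,0,0.3],[0,0,0.6],[0,0,0.7],[0,0,0.7],[0,0,0.4]],"jaw":[-1,-1,-1,-1,-1]}' |egrep "tool_pos|force"
python3 -m handwheel '{"twist":[[0,0,0],[0,0,0],[0,0,0],[0,0,0],[0,0,0]],"slide":[[0,0,0.15],[0,0,0.05],[0,0,0],[0,0,0],[0,0,0]],"jaw":[-1,-1,-1,-1,-1]}' |egrep "tool_pos|force"
python3 -m handwheel '{"twist":[[0,0,0],[0,0,0],[0,0,0],[0,0,0],[0,0,0]],"slide":[[0,0,0.03],[0,0,0.02],[0,0,0.02],[0,0,0],[0,0,0]],"jaw":[-1,-1,-1,-1,-1]}' |egrep "tool_pos|force"
```

```text
tool_pos: [0.5527, 0.2911, 0.1244]
force: [-0.8, 0.3, -0.3]
grasp_force: 24.6
tool_pos: [0.5545, 0.2921, 0.1205]
force: [0.3, 0.3, -0.6]
grasp_force: 24.6
tool_pos: [0.5539, 0.2918, 0.1166]
force: [-1.5, -0.8, 0.1]
grasp_force: 24.6
```

```bash
python3 -m handwheel '{"twist":[[0,0,0],[0,0,0],[0,0,0],[0,0,0],[0,0,0]],"slide":[[0,0,0.025],[0,0,0.02],[0,0,0],[0,0,0],[0,0,0]],"jaw":[-1,-1,-1,-1,-1]}' |egrep "tool_pos|force"
python3 -m handwheel '{"twist":[[0,0,0],[0,0,0],[0,0,0],[0,0,0],[0,0,0]],"slide":[[0,0,0.015],[0,0,0.015],[0,0,0],[0,0,0],[0,0,0]],"jaw":[-1,-1,-1,-1,-1]}' |egrep "tool_pos|force"
```

```text
tool_pos: [0.554, 0.2919, 0.1149]
force: [0.1, 0.1, -0.4]
grasp_force: 24.6
tool_pos: [0.554, 0.2919, 0.1137]
force: [0.9, -0.3, -0.0]
grasp_force: 24.6
```

```bash
python3 -m handwheel '{"twist":[[0,0,0],[0,0,0],[0,0,0],[0,0,0],[0,0,0]],"slide":[[0,0,0.015],[0,0,0],[0,0,0],[0,0,0],[0,0,0]],"jaw":[-1,-1,-1,-1,-1]}' |egrep "tool_pos|force"
python3 -m handwheel '{"twist":[[0,0,0],[0,0,0],[0,0,0],[0,0,0],[0,0,0]],"slide":[[0,0,0.015],[0,0,0],[0,0,0],[0,0,0],[0,0,0]],"jaw":[-1,-1,-1,-1,-1]}' |egrep "tool_pos|force"
```

```text
tool_pos: [0.5542, 0.2919, 0.1134]
force: [-0.6, -0.0, 6.3]
grasp_force: 24.9
tool_pos: [0.5544, 0.2921, 0.1135]
force: [-1.4, -1.3, 10.0]
grasp_force: 25.6
```

Contact with the jar floor; back off slightly, release slowly, retreat.

```bash
python3 -m handwheel '{"twist":[[0,0,0],[0,0,0],[0,0,0],[0,0,0],[0,0,0]],"slide":[[0,0,-0.025],[0,0,0],[0,0,0],[0,0,0],[0,0,0]],"jaw":[-1,-0.55,-0.52,-0.48,-0.44]}' |egrep "tool_pos|gap|force"
python3 -m handwheel '{"twist":[[0,0,0],[0,0,0],[0,0,0],[0,0,0],[0,0,0]],"slide":[[0,0,0],[0,0,0],[0,0,0],[0,0,0],[0,0,0]],"jaw":[-0.3,-0.1,0.1,0.2,0.3]}' |egrep "tool_pos|gap|force"
python3 -m handwheel '{"twist":[[0,0,0],[0,0,0],[0,0,0],[0,0,0],[0,0,0]],"slide":[[0,0,-0.2],[0,0,-0.5],[0,0,-0.9],[0,0,-1],[0,0,-1]],"jaw":[0.3,0.3,0.3,0.3,0.3]}' |egrep "time|tool_pos|gap|force"
python3 -m handwheel '{"twist":[[0,0,0],[0,0,0],[0,0,0],[0,0,0],[0,0,0]],"slide":[[0.6,0.5,-0.3],[0.9,0.5,0],[0.9,0.5,0],[0.9,0.5,0],[0.6,0.5,0]],"jaw":[0.3,0.3,0.3,0.3,0.3]}' |egrep "time|tool_pos|gap|force"
python3 -m handwheel '{"twist":[[0,0,0],[0,0,0],[0,0,0],[0,0,0],[0,0,0]],"slide":[[0.5,0.9,0],[0.5,0.9,0],[0.5,0.9,0],[0.5,0.9,0],[0.3,0.5,0]],"jaw":[0.3,0.3,0.3,0.3,0.3]}' |egrep "time|tool_pos|gap|force"
python3 - <<'E'
from h import *
t=ctrl.get_image("top"); s=ctrl.get_image("scene")
a=cv2.resize(t["img"][130:390,100:510],None,fx=1.0,fy=1.0); b=s["img"][150:480,0:540]
o=np.zeros((600,800,3),np.uint8); o[:260,:410]=a; o[265:595,:540]=b
cv2.imwrite("pics/fin.png",o[:,:,::-1])
E
```

```text
tool_pos: [0.5538, 0.2918, 0.1132]
force: [-1.1, -0.3, 0.1]
finger_gap: 0.024
grasp_force: 0.0
tool_pos: [0.5539, 0.2918, 0.1135]
force: [0.6, -0.3, 0.5]
finger_gap: 0.0556
grasp_force: 0.0
time_s: 42.0
tool_pos: [0.5537, 0.2917, 0.2595]
force: [0.8, -0.1, 0.5]
finger_gap: 0.0556
grasp_force: 0.0
time_s: 42.5
tool_pos: [0.3957, 0.3921, 0.2703]
force: [0.3, 0.2, -0.0]
finger_gap: 0.0555
grasp_force: 0.0
time_s: 43.0
tool_pos: [0.3041, 0.5582, 0.2702]
force: [0.3, 0.1, 0.2]
finger_gap: 0.0556
grasp_force: 0.0
```

View pics/fin.png

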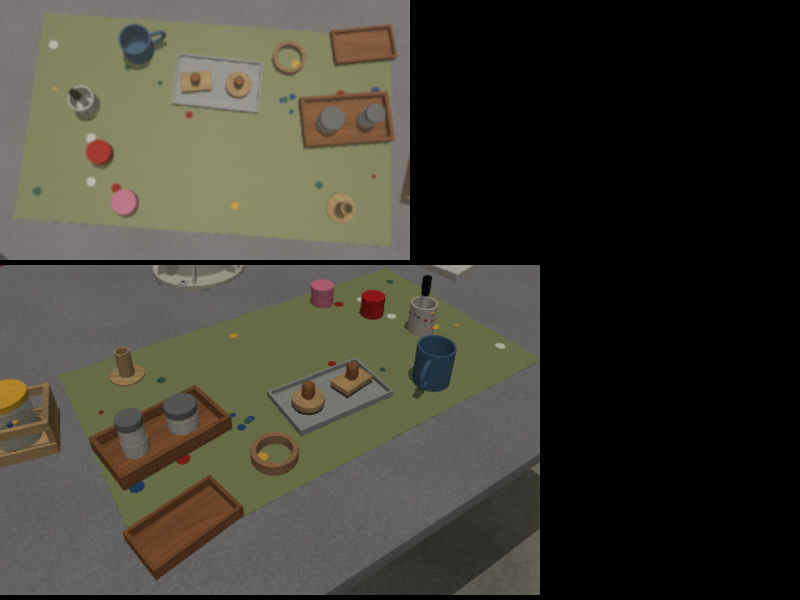

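Both pots stand upright in the large crate (332,119 and 371,115). Both stamps lie flat, knob up, in the tray (196,80 and 238,83). The marker stands cap up in the jar (76,96), and the stand (341,208) and mug (136,43) haven't moved.

```bash
python3 -m handwheel '{"twist":[[0,0,0],[0,0,0],[0,0,0],[0,0,0],[0,0,0]],"slide":[[0,0,0],[0,0,0],[0,0,0],[0,0,0],[0,0,0]],"jaw":[0.3,0.3,0.3,0.3,0.3]}' |grep time; python3 -c "
from rig import ctrl; print(ctrl.hand_in())"
```

```text
time_s: 43.6
the job is handed in; nothing more can be done
None
```

I handed the job in at 43.6 s: both pots are upright in the large crate, both stamps lie flat, knob up, in the tray, and the marker is cap up in the white jar; the stand and mug look unmoved in the last pictures.

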